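# Shut the bottle-test guard and drop its latch bar

## Task

The bottle in the pressure-test guard is ready for testing, so latch the guard: take the red knob of the latch bar, lift the bar over the front of the yellow keeper, swing the gate home and let the bar drop fully down into the keeper's notch, then let go. The keeper is bolted through slots and may sit up to a centimetre nearer or farther, so feel lightly for the notch and do not force the bar against the keeper. Leave the bottles and the beaker standing where they are.

Things in the scene. Friction and masses are not known exactly. Their poses are not given: they have to be found in the camera images.
- guard: Open-topped bottle-test guard: aluminium posts and clear panels on a grey base plate 290 x 270 x 12 mm, 250 mm high, fixed to the bench. Origin on the bench; +x points away from its gate side (gate on the -x side, towards the robot), +y to the gate's hinge side, z up. Gate hinge axis at x -100, y +95 mm; latch post at x -118, y -110 mm.
- gate (a joint): Gate angle, rad. 0: gate parallel to the guard's y axis; grows as the free edge swings out to the guard's -x (clockwise seen from above), -0.075 to 1.2. Frame 16 mm thick, 170 mm from hinge to free edge, top rail z 232 to 252 mm, about 0.7 kg; light hinge friction, it stays where it is left. Latched, it reads between -0.065 and +0.065, depending on where the keeper is bolted.
- gate_hinge (a point): Point on the gate's vertical hinge axis, at z 244 mm, the height of the level latch bar's middle.
- latch (a joint): Latch bar angle, rad. 0: bar level, resting in its guide or notch; grows as its free end is raised, up to 0.30 where the guide on the gate stops it. The bar falls by its own weight when let go. Over 0.13 it is clear above the keeper; lying on top of the keeper, beside the notch, it reads about 0.125; down in the notch 0.
- latch_pivot (a point): Pivot of the latch bar, on the gate's front face: horizontal, square to the gate's face, 50 mm from the hinge axis along the gate, 18 mm in front of the gate's middle plane, z 244 mm.
- latch_bar: Dark steel latch bar, 240 x 20 x 8 mm, about 0.3 kg, with a red knob near its free end. Origin on its pivot; with the gate at 0 and the bar level its axes are the guard's (x square to the gate, -y along the bar to its free end, z up). It reaches 225 mm from the pivot, past the gate's edge and across the latch post; level, its underside is at z 234 mm.
- knob (a point): Grip point of the red knob, an upright cylinder 18 mm across and 40 mm high on the bar's top edge, 205 mm from the pivot (255 mm from the hinge axis along the gate). The point is on its axis, 22 mm above the bar's top edge and 32 mm above the pivot's level. It is pinched from above with one finger in front of the bar and one behind.
- latch_post: Aluminium post 40 x 30 mm with a 108 mm long cap plate, 226 mm high, beside the gate's free edge, with the keeper bolted on its top. Origin under it at the bench's level, axes as the guard's. Pressing the bar on the keeper with over 25 N, down or sideways, counts as forcing it.
- keeper_mid (a point): Middle of the notch of the yellow steel keeper, on its floor (z 230 mm), were the keeper mid-slot. The true notch lies up to 11 mm off along the guard's x, either way (not measured). Along x the keeper is: front land 20 mm, notch 10.5 mm, rear land 20 mm; both lands' flat tops at z 252 mm, 20 mm wide along y. It is 205 mm from the hinge axis, 155 mm from the bar's pivot.
- test_bottle: Loose blue-labelled bottle, 66 mm across, 260 mm high with its white pressure head and round black gauge, 0.6 kg, standing inside the guard. Origin under its centre, z up.
- green_bottle: Loose green bottle with green cap, 66 mm across, 200 mm high, to the latch-post side of the guard. Origin under its centre, z up.
- red_cap_bottle: Loose brown bottle with red cap, 66 mm across, 200 mm high, to the hinge side of the guard. Origin under its centre, z up.
- beaker: Loose glass beaker, 70 mm across the rim, 90 mm high, in front of the guard on the latch-post side. Origin under its centre, z up.
Not all that is in view belongs to the job. Of the things that look like the beaker, the middle-sized one is meant.

How it is judged:
On the way, in this order (a step that is already met when the one before it is completed fails the run):
1. the latch bar's free end is raised above the keeper's top (value of joint latch above 0.11 rad), for 0.1 s.
2. the gate is brought home with the bar over or in the keeper (value of joint gate below 0.075 rad), for 0.1 s.
At the end, for the whole second after the job is handed in: The gate is home (joint below 0.075 rad, which with the bar down is possible only in the notch), the latch bar lies down in the notch (joint below 0.025 rad), gate and bar are at rest (under 0.03 rad/s), and the bottles and beaker stand upright (tilt under 0.1 rad) (value of joint gate below 0.075 rad and value of joint latch below 0.025 rad and velocity of joint gate between -0.03 and 0.03 rad/s and velocity of joint latch between -0.03 and 0.03 rad/s and angle between each of test_bottle, green_bottle, red_cap_bottle, beaker's own z axis and vertical below 0.1 rad); the robot touches nothing.
It fails at once if the latch bar is forced against the keeper (over 25 N) (contact force between latch_bar and latch_post above 25 N).
It fails at once if the bottle under test is shifted by more than 20 mm or tipped (distance of test_bottle from where it was at the start of the episode above 0.02 m or angle between test_bottle's own z axis and vertical above 0.25 rad).
It fails at once if the green bottle is shifted by more than 20 mm or tipped (distance of green_bottle from where it was at the start of the episode above 0.02 m or angle between green_bottle's own z axis and vertical above 0.25 rad).
It fails at once if the red-capped bottle is shifted by more than 20 mm or tipped (distance of red_cap_bottle from where it was at the start of the episode above 0.02 m or angle between red_cap_bottle's own z axis and vertical above 0.25 rad).
It fails at once if the beaker is shifted by more than 20 mm or tipped (distance of beaker from where it was at the start of the episode above 0.02 m or angle between beaker's own z axis and vertical above 0.25 rad).
It also fails if it takes over 58 s, if anything falls off the work surface, if the arm or the gripper's body presses on something with over 40 N, if the wrist force passes 120 N, or if a joint passes its speed limit or range.

## Robot

A 6-joint arm with a two-finger parallel gripper is mounted at the origin on the work surface. World frame = base frame: x ahead of the robot, y to its left, z up, the work surface at z = 0. Lengths are in m, angles in rad, forces in N, time in s.
With the tool pointing down it reaches from about 0.35 to 0.725 m from the base axis. Payload 4.3 kg.
Tool frame: the origin (TCP) lies at the centre of the arm's flange, where the gripper is bolted on; the fingertips stand 173 mm ahead of it and the grasp point (between the pads) lies 155 mm ahead of it (robot.nose_length is the distance from the TCP to the fingertips, in m); z points along the fingers, y is the direction in which the jaws open and shut (so a half turn about z gives the same grasp; the last joint's range is limited). The gripper opens to 85 mm and grips with 20 to 120 N. Pads are 22 mm wide; open, the fingers measure 114 mm over their backs; the gripper's body (76 mm by 85 mm) begins 54 mm behind the grasp point. The pads swing forward as they close: fully open they stand 13 mm farther back than shut.
Start: joints at [-1.24, 0.377, 0.081, 1.274, 0, 1.46], TCP at [0.245, -0.52, 0.405] pointing down, gripper open.
Joint ranges: [-2.72, 2.72], [-0.84, 1.66], [-1.02, 1.22], [-1.77, 2.12], [-1.37, 1.28], [-3.14, 3.14]. Speed limits (rad/s): [2.57, 2.57, 3.14, 3.14, 3.14, 3.14].

## Interface

Orientations are given as a unit quaternion [x, y, z, w].
In Python, from rig import robot gives the robot as it stands.
- The arm moves only by the tool play_rows, never from a script. Its argument "series" is a list of rows, each an object with "offset": the shift along the world's x, y, z in m, a list of three; "spin": the turn about the world's z in degrees. A call has 1 to 8 rows; each row is the pose to reach, as a shift and turn from the pose measured when the call began; what a row does not reach only later rows make up. A row lasts 1/10 s, in which the tool goes at most 50 mm and 8.59 degrees, less where a joint would pass 70% of its speed; a pose out of reach is approached as far as the arm can. A call with a gripper value outside its range is refused whole. "jaw" is the finger opening in m, from 0 to 0.0854, set as the call begins (left out, the last holds). The fingers move at their own pace and stop on an object; the grip force is fixed at half the most. Time passes only in rows, so rows that repeat a pose let the fingers close. It gives the time, the measured TCP pose, the force and the opening at its end, in the units of the state.
- robot.read_state(): the state, without advancing time (a new reading comes with each control period).
- robot.get_image(name): name is "scene" or "top" or "wrist"; returns (picture, depth): 480x640x3 uint8, blue, green, red; 480x640 float32, m along the optical axis (not along the pixel's ray), 0 where there is no reading.
- robot.camera_params(name): a dict with "fx", "fy", "cx", "cy" (pixels), "origin" and "attitude" of the camera in the world. Camera axes: x right, y down, z forward; pixel columns grow to the right and rows downward; lengths in m; the calibration is good to about 2 mm. A picture is of the moment at which its call begins: read the wrist's pose just before it. camera_params takes no time and is no camera call; for the wrist camera it gives the pose at the moment of the call.
- robot.sign_off(): hands the job in, once; it reports no verdict.
The state is a dict: "t": time; "qpos": joint angles; "joint_vel": joint speeds; "joint_efforts": joint torques, N m; "ee_pos": TCP position; "ee_rot": TCP orientation; "contact_force": force on the tool from outside, world axes, zero at the start; "moment": the same for the moment, N m; "gripper_width": finger opening in m.
Only numpy, scipy, OpenCV 4.12 (cv2) and the standard library are available. Lean on these libraries where they do the work, as an engineer would, in place of code of your own. Each camera call takes 0.05 s, during which the arm holds its last target.

## Working session

There is one attempt and no reset: what is moved stays moved. The work goes in short steps, Python scripts to look and compute and a tool call to move; the robot and the scene stay as the last step left them, time stands still between calls to the robot, and variables do not carry over. Pictures are saved under pics/ and viewed, and the job is handed in when it is done.

Besides the shell and the picture viewer there is one more tool, called by a JSON object that holds its "fn" and its "kwargs". play_rows: Moves the arm, as the interface text tells. Its arguments: {"type":"object","properties":{"series":{"type":"array"},"jaw":{"type":"number"}},"required":["series"]}

```bash
mkdir -p pics; ls; python3 - <<'E'
from rig import robot
import cv2,numpy as np
s=robot.read_state();print(s)
for n in ("scene","top","wrist"):
    p=robot.camera_params(n);print(n,p)
    im,d=robot.get_image(n);cv2.imwrite(f"pics/{n}0.png",im);np.save(f"pics/{n}0d.npy",d)
E
```

```text
pics
{'t': 0.0, 'qpos': array([-1.24027599e+00,  3.78060057e-01,  7.96323573e-02,  1.27438966e+00,
        2.22104317e-05,  1.46050290e+00]), 'joint_vel': array([ 0.00095805,  0.00025426,  0.00062911, -0.00147366, -0.00151147,
       -0.00112255]), 'joint_efforts': array([ 8.88924187e-04, -4.63603985e+01,  2.69874662e+01,  2.09061516e-02,
       -3.58120565e-05,  1.06328710e-05]), 'ee_pos': array([ 0.24525214, -0.51974161,  0.40376473]), 'ee_rot': array([ 9.75808079e-01,  2.18626559e-01, -1.00008740e-04, -1.00561637e-03]), 'contact_force': array([ 0.82285628,  0.45262739, -0.44783523]), 'moment': array([ 3.21581000e-02, -5.28631487e-05,  5.38438478e-02]), 'gripper_width': 0.0856479844472684}
scene {'fx': 493.0206214473635, 'fy': 493.0206214473635, 'cx': 318.9258676470198, 'cy': 243.43083173172013, 'origin': array([0.65824998, 0.7258545 , 0.93624657]), 'attitude': array([ 0.02698055,  0.92536419, -0.37811625, -0.00112556])}
top {'fx': 547.38936117286, 'fy': 547.38936117286, 'cx': 313.3995087781063, 'cy': 238.77834675513506, 'origin': array([ 0.43746118, -0.01756749,  1.6605723 ]), 'attitude': array([-0.69788141,  0.71204453, -0.05335004,  0.05574854])}
wrist {'fx': 383.5707464630696, 'fy': 383.5707464630696, 'cx': 317.6966562904661, 'cy': 234.51459679200633, 'origin': array([ 0.30852589, -0.49059042,  0.37345068]), 'attitude': array([ 0.83652024, -0.5299859 , -0.07530687,  0.11695176])}
```

View pics/scene0.png

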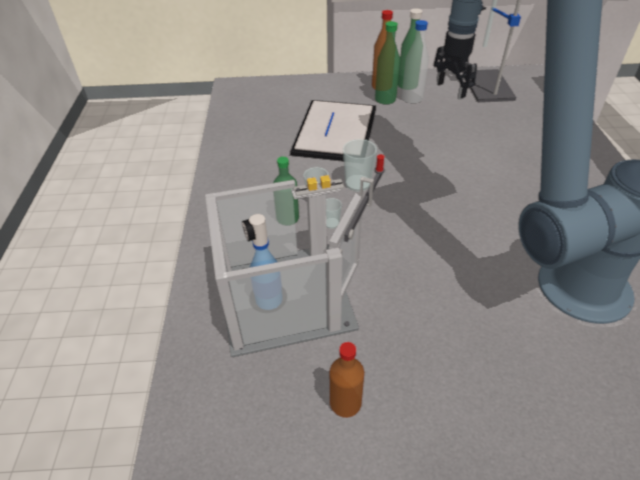

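View pics/top0.png

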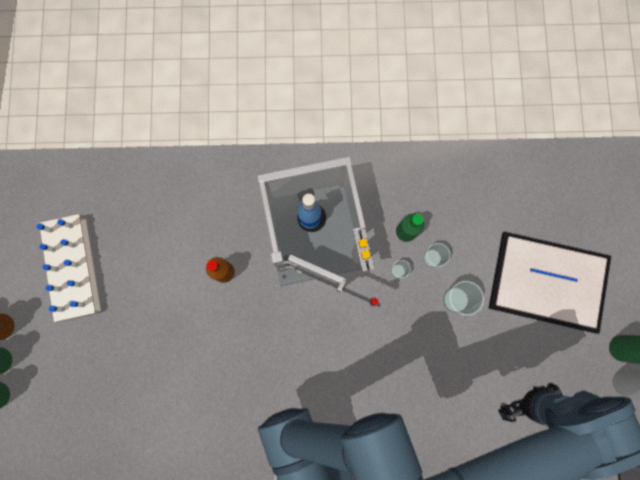

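View pics/wrist0.png

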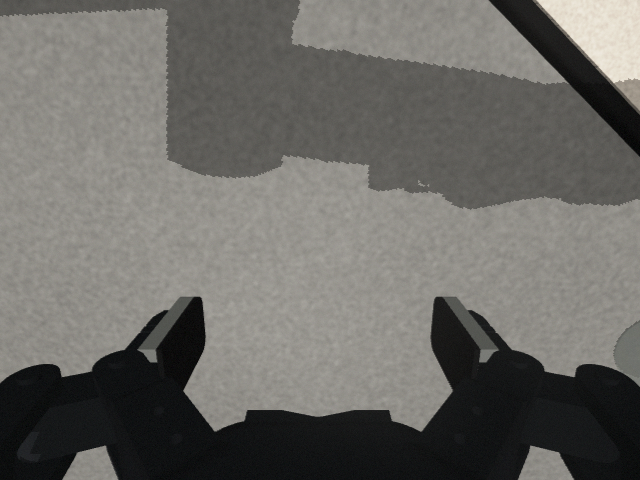

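Red things that could be taken for the knob are the thin red cylinder on the bar's end (top 375,301; scene 380,162), the brown bottle's red cap (top 212,265; scene 347,350) and the far bottle's cap (scene 387,15). I choose the one on the bar, and check it in a close crop. There are three beakers (top 401,268 / 437,255 / 463,297), and the middle-sized one is at 437,255.

```bash
cat > h.py <<'E'
from rig import robot
import cv2,numpy as np
from scipy.spatial.transform import Rotation as R
def px2w(p,u,v,z=None,d=None):
    M=R.from_quat(p["attitude"]).as_matrix();o=np.array(p["origin"])
    r=M@np.array([(u-p["cx"])/p["fx"],(v-p["cy"])/p["fy"],1.0])
    return o+r*((z-o[2])/r[2] if d is None else d)
def w2px(p,w):
    M=R.from_quat(p["attitude"]).as_matrix();c=M.T@(np.array(w)-p["origin"])
    return p["cx"]+p["fx"]*c[0]/c[2],p["cy"]+p["fy"]*c[1]/c[2]
def blobs(im,kind,amin=8):
    h=cv2.cvtColor(im,cv2.COLOR_BGR2HSV)
    if kind=="red": m=cv2.inRange(h,(0,150,90),(6,255,255))|cv2.inRange(h,(174,150,90),(180,255,255))
    else: m=cv2.inRange(h,(18,150,120),(32,255,255))
    n,l,st,c=cv2.connectedComponentsWithStats(m)
    return [(c[i],st[i],l==i) for i in range(1,n) if st[i][4]>=amin]
E
python3 - <<'E'
from h import *
for n in("top","scene"):
    im=cv2.imread(f"pics/{n}0.png");d=np.load(f"pics/{n}0d.npy");p=robot.camera_params(n)
    for k in("red","yel"):
        for c,st,m in blobs(im,k):
            dd=d[m];dd=dd[dd>0]
            print(n,k,c.round(1),st, px2w(p,*c,d=np.median(dd)).round(4) if len(dd) else None)
im=cv2.imread("pics/top0.png");a=cv2.resize(im[145:325,240:480],None,fx=3.3,fy=3.3,interpolation=cv2.INTER_CUBIC);cv2.imwrite("pics/c_top.png",a)
im=cv2.imread("pics/scene0.png");a=cv2.resize(im[130:350,200:400],None,fx=2.7,fy=2.7,interpolation=cv2.INTER_CUBIC);cv2.imwrite("pics/c_sc.png",a)
E
```

```text
top red [211.8 265.1] [206 260  12  11 102] [0.599  0.2591 0.1994]
top red [374.1 301.2] [371 298   7   7  42] [ 0.4905 -0.1626  0.2921]
top yel [363.  242.8] [359 239   9   9  62] [ 0.6437 -0.1436  0.2511]
top yel [365.5 254.2] [362 250   8   9  57] [ 0.6136 -0.1491  0.2517]
scene red [386.9  14.8] [383  10   9  10  79] [ 0.3483 -1.0071  0.2722]
scene red [379.7 162.8] [376 155   8  16  92] [ 0.4911 -0.1554  0.2815]
scene red [347.3 351.2] [340 342  16  19 241] [0.5994 0.2665 0.1991]
scene yel [325.  181.3] [321 176   9  12  88] [ 0.6132 -0.1412  0.2481]
scene yel [311.5 183.7] [308 178   8  12  84] [ 0.6435 -0.135   0.2482]
```

View pics/c_top.png

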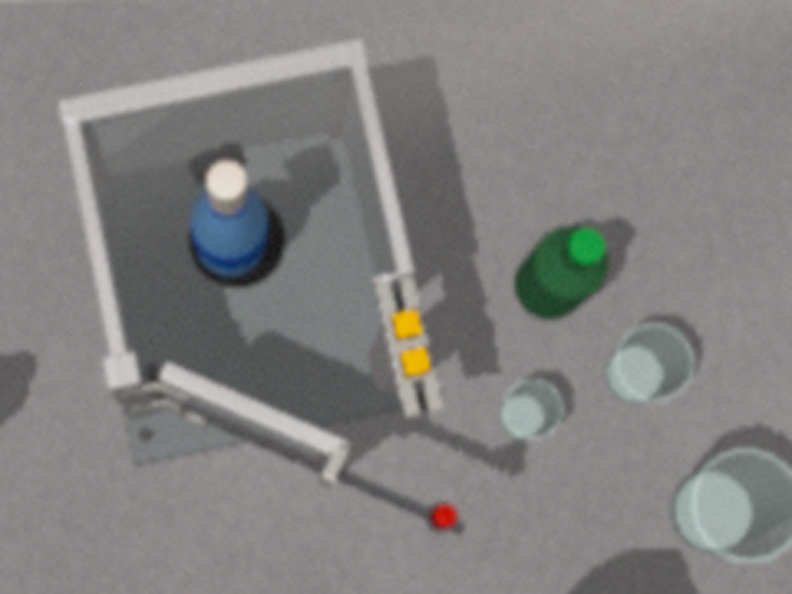

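View pics/c_sc.png

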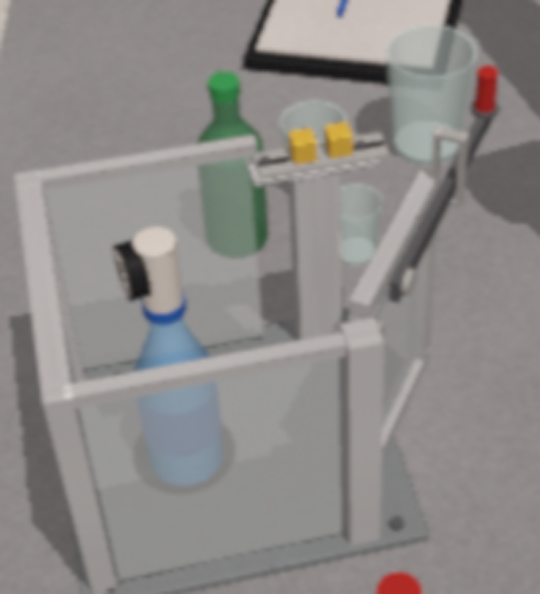

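The crop confirms it: the red cylinder sits on the dark bar's end, beyond the gate guide, and the two yellow keeper lands are at top 363,243 and 365.5,254. Next I work out the gate geometry.

```bash
python3 - <<'E'
from h import *
from scipy.optimize import fsolve
im=cv2.imread("pics/top0.png");p=robot.camera_params("top")
g=im.astype(int); m=((g.min(2)>150)).astype(np.uint8); m[:150]=0;m[325:]=0;m[:,:240]=0;m[:,480:]=0
# gate rail region
poly=np.zeros(m.shape,np.uint8);cv2.fillPoly(poly,[np.array([[291,250],[347,274],[339,290],[283,262]])],1)
c=np.argwhere((m&poly)>0)[:,::-1].astype(np.float32)
(b,s,a)=cv2.minAreaRect(c); bx=cv2.boxPoints((b,s,a)); print(b,s,a)
v=cv2.fitLine(c,cv2.DIST_HUBER,0,.01,.01).ravel();P=[px2w(p,v[2]+t*v[0],v[3]+t*v[1],z=.252)[:2] for t in(-25,25)]
print("gate line",P,np.degrees(np.arctan2(*(P[1]-P[0])[::-1])))
print("box",[px2w(p,*q,z=.252)[:2].round(4) for q in bx])
# wall rails for yaw: left wall line, right wall line, back
def crop(q):return q[0]/3.3+240,q[1]/3.3+145
for A,B in(((72,120),(117,355)),((360,70),(405,275)),((65,108),(355,50))):
    A,B=[px2w(p,*crop(q),z=.25)[:2] for q in(A,B)];print("wall",A.round(4),B.round(4),np.degrees(np.arctan2(*(B-A)[::-1])))
print("post",px2w(p,*crop((121,369)),z=.25)[:2])
K=np.array([.6287,-.1464]);N=px2w(p,374.1,301.2,z=.291)[:2];print("knob",N)
for psi in(8,9,10,11,12):
    r=np.radians(psi);ex=np.array([np.cos(r),np.sin(r)]);ey=np.array([-ex[1],ex[0]])
    d=fsolve(lambda d:np.linalg.norm(N-(K+ex*(18-d[0]*1)/1000+ey*.205))-.25563,[0.])[0]
    H=K+ex*(18-d)/1000+ey*.205;w=N-H
    gx=w@ex;gy=w@ey; th=np.arctan2(-gx,-gy)-np.arctan2(.018,.255)
    print(psi,"delta mm",d,"H",H,"theta",th)
E
```

```text
(316.4446716308594, 269.05908203125) (59.83642578125, 12.364205360412598) 30.618608474731445
gate line [array([0.60507243, 0.03677044]), array([ 0.5489986 , -0.07956507])] -115.73411239768842
box [array([0.6048, 0.053 ]), array([0.6323, 0.0363]), array([ 0.5504, -0.0951]), array([ 0.5234, -0.0781])]
wall [0.814  0.1188] [0.6228 0.0844] -169.7829417932676
wall [ 0.8506 -0.1138] [ 0.6821 -0.1444] -169.69407471813903
wall [0.8241 0.1244] [ 0.8674 -0.1102] -79.5341682885821
post [0.61167491 0.08131021]
knob [ 0.49056643 -0.16283727]
8 delta mm 0.48393944272354855 H [0.61751511 0.05904272] theta 0.5888449145978993
9 delta mm -2.6708269511273515 H [0.61704727 0.05930974] theta 0.6041909472076141
10 delta mm -5.771372180305722 H [0.61651236 0.05961344] theta 0.619237956743841
11 delta mm -8.822088335838483 H [0.61591345 0.05995147] theta 0.6340009761915717
12 delta mm -11.826937319654037 H [0.61525325 0.06032163] theta 0.6484934012397752
```

{"fn": "play_rows", "kwargs": {"series": [{"offset":[0,0,0.05],"spin":0},{"offset":[0,0,0.1],"spin":5},{"offset":[0.02,0.03,0.12],"spin":10},{"offset":[0.045,0.065,0.12],"spin":15},{"offset":[0.07,0.1,0.12],"spin":20},{"offset":[0.095,0.135,0.12],"spin":25},{"offset":[0.12,0.17,0.12],"spin":30},{"offset":[0.145,0.205,0.12],"spin":35}], "jaw": 0.06}}

```text
t: 0.95
ee_pos: [0.3909, -0.3133, 0.5237]
ee_rot: [0.864, 0.503, -0.0, -0.001]
contact_force: [0.9, -0.4, 0.8]
gripper_width: 0.0599
```

{"fn": "play_rows", "kwargs": {"series": [{"offset":[0.025,0.038,0],"spin":2},{"offset":[0.05,0.075,0],"spin":4},{"offset":[0.075,0.113,0],"spin":4},{"offset":[0.1,0.15,0],"spin":4},{"offset":[0.1,0.15,0],"spin":4},{"offset":[0.1,0.15,0],"spin":4}]}}

```text
t: 1.55
ee_pos: [0.4912, -0.1624, 0.5234]
ee_rot: [0.845, 0.534, -0.001, -0.001]
contact_force: [-0.3, 0.4, -1.1]
gripper_width: 0.0598
```

```bash
python3 - <<'E'
from h import *
s=robot.read_state();print(s["ee_pos"],s["qpos"].round(2),s["contact_force"])
p=robot.camera_params("wrist");im,d=robot.get_image("wrist");cv2.imwrite("pics/w1.png",im);np.save("pics/w1d.npy",d)
print(p)
for k in("red","yel"):
    for c,st,m in blobs(im,k,30):
        dd=d[m];dd=dd[dd>0];print(k,c.round(1),st,px2w(p,*c,d=np.median(dd)).round(4) if len(dd) else None)
E
```

```text
[ 0.49122955 -0.16241198  0.52338661] [-0.44  0.26  0.22  1.54 -0.    1.57] [-0.25611711  0.44854237 -1.10643797]
{'fx': 383.5707464630696, 'fy': 383.5707464630696, 'cx': 317.6966562904661, 'cy': 234.51459679200633, 'origin': array([ 0.52127202, -0.09997939,  0.49294347]), 'attitude': array([ 0.96609054, -0.21748009, -0.03217062,  0.13541246])}
red [320.  247.6] [ 305  224   32   47 1170] [ 0.4939 -0.159   0.2922]
yel [530.9  99.4] [ 502   75   59   48 1813] [ 0.6412 -0.141   0.2511]
yel [487.3 129.8] [ 461  108   54   45 1579] [ 0.6122 -0.1465  0.2512]
```

View pics/w1.png

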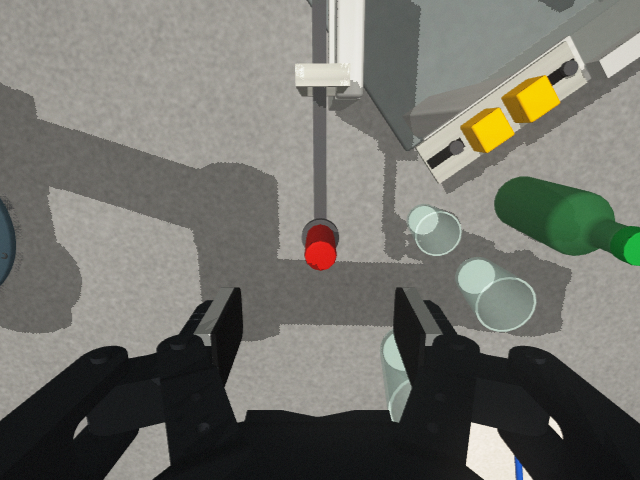

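The wrist view shows the knob's cap at (320,256), centred between the fingers (242 and 394), with the bar running straight up the picture, so the jaws are square to it. I descend and grip.

{"fn": "play_rows", "kwargs": {"series": [{"offset":[0,0,-0.035],"spin":0},{"offset":[0,0,-0.065],"spin":0},{"offset":[0,0,-0.088],"spin":0},{"offset":[0,0,-0.088],"spin":0},{"offset":[0,0,-0.088],"spin":0}]}}

```text
t: 2.1
ee_pos: [0.4901, -0.1643, 0.4358]
ee_rot: [0.846, 0.533, -0.001, -0.001]
contact_force: [0.5, 0.2, 0.7]
gripper_width: 0.06
```

{"fn": "play_rows", "kwargs": {"series": [{"offset":[0,0,0],"spin":0},{"offset":[0,0,0],"spin":0},{"offset":[0,0,0],"spin":0},{"offset":[0,0,0],"spin":0},{"offset":[0,0,0],"spin":0},{"offset":[0,0,0],"spin":0}], "jaw": 0.012}}

```text
t: 2.7
ee_pos: [0.4905, -0.1646, 0.4372]
ee_rot: [0.846, 0.533, -0.001, 0.0]
contact_force: [-0.8, -1.0, 5.0]
gripper_width: 0.0163
```

```bash
python3 - <<'E'
from h import *
s=robot.read_state();print(s["ee_pos"],s["contact_force"],s["moment"],s["gripper_width"])
p=robot.camera_params("wrist");im,d=robot.get_image("wrist");cv2.imwrite("pics/w2.png",im)
E
```

```text
[ 0.49049831 -0.16457983  0.437246  ] [-0.83992654 -1.02368186  4.999565  ] [-0.1722766   0.14892153  0.01051799] 0.0162838617900784
```

View pics/w2.png

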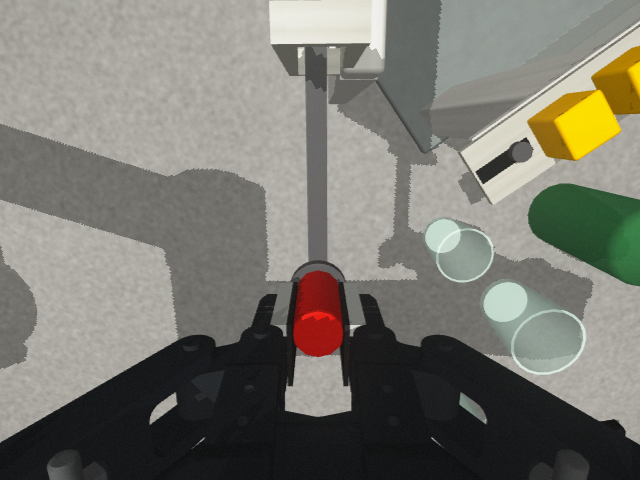

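Gripped: the knob at (320,330) sits between the pads with a 16 mm opening. Now I lift along the pivot arc.

{"fn": "play_rows", "kwargs": {"series": [{"offset":[0.001,0.002,0.0105],"spin":0},{"offset":[0.002,0.004,0.021],"spin":0},{"offset":[0.0033,0.007,0.0315],"spin":0},{"offset":[0.0048,0.0101,0.042],"spin":0},{"offset":[0.0048,0.0101,0.042],"spin":0},{"offset":[0.0048,0.0101,0.042],"spin":0}]}}

```text
t: 3.35
ee_pos: [0.496, -0.1532, 0.4796]
ee_rot: [0.846, 0.533, 0.001, -0.001]
contact_force: [3.0, 4.8, -6.5]
gripper_width: 0.016
```

```bash
python3 - <<'E'
from h import *
s=robot.read_state();print(s["ee_pos"],s["contact_force"],s["moment"],s["gripper_width"])
p=robot.camera_params("wrist");im,d=robot.get_image("wrist");cv2.imwrite("pics/w3.png",im)
im,d=robot.get_image("scene");cv2.imwrite("pics/s3.png",cv2.resize(im[120:320,200:400],None,fx=3,fy=3))
# arc plan
psi=np.radians(10.3);ex=np.array([np.cos(psi),np.sin(psi)]);ey=np.array([-ex[1],ex[0]])
H=np.array([.6163,.0597]);N=s["ee_pos"][:2];w=N-H
print("radius",np.linalg.norm(w),"expected",np.hypot(.255-.0112,.018))
a0=np.arctan2(-(w@ex),-(w@ey))-np.arctan2(.018,.244);print("theta",a0)
for da in np.radians(np.arange(0,40,4)):
    Q=R.from_euler("z",da).as_matrix()[:2,:2]@w+H-N
    print(round(np.degrees(da)),Q.round(4),round(a0-da,3))
E
```

```text
[ 0.49595337 -0.15322054  0.47959026] [ 3.01500861  4.77456721 -6.46402776] [ 0.66321834 -0.47888801 -0.05150289] 0.01604617800072039
radius 0.24457814180680126 expected 0.24446357601900534
theta 0.6205839719424698
0 [0. 0.] 0.621
4 [ 0.0151 -0.0079] 0.551
8 [ 0.0308 -0.0147] 0.481
12 [ 0.0469 -0.0204] 0.411
16 [ 0.0634 -0.0249] 0.341
20 [ 0.0801 -0.0283] 0.272
24 [ 0.097  -0.0305] 0.202
28 [ 0.114  -0.0316] 0.132
32 [ 0.1311 -0.0314] 0.062
36 [ 0.1481 -0.0301] -0.008
```

View pics/w3.png

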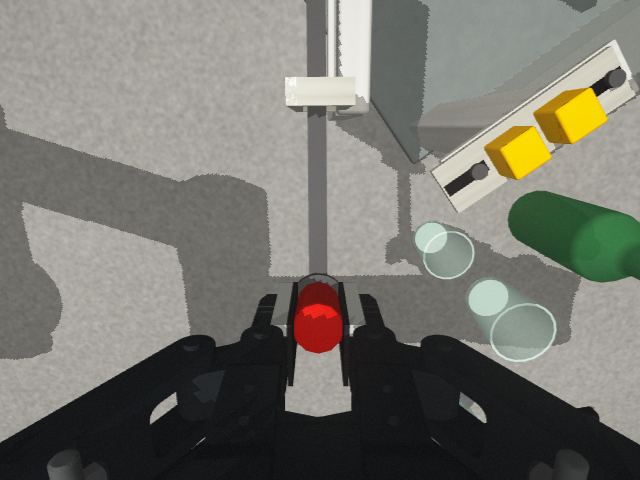

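View pics/s3.png

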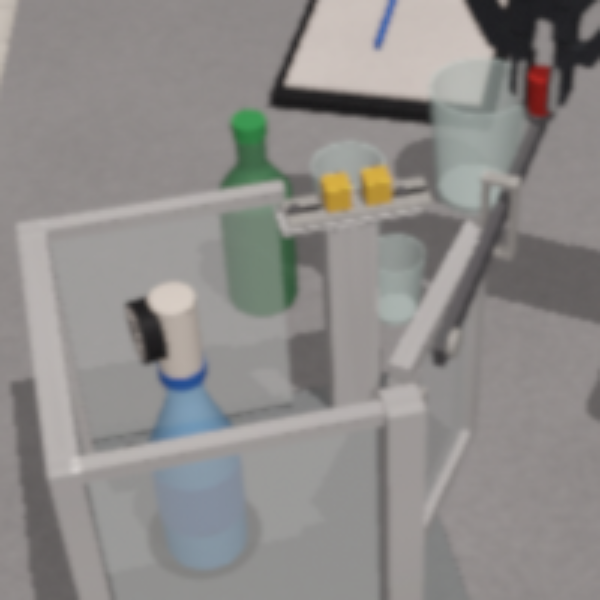

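The bar is raised to about 0.21 rad and the fitted arc radius agrees to 0.1 mm. I swing the gate along the arc.

{"fn": "play_rows", "kwargs": {"series": [{"offset":[0.0075,-0.004,0],"spin":2},{"offset":[0.0151,-0.0079,0],"spin":4},{"offset":[0.0308,-0.0147,0],"spin":8},{"offset":[0.0469,-0.0204,0],"spin":12},{"offset":[0.0634,-0.0249,0],"spin":16},{"offset":[0.0715,-0.0267,0],"spin":18},{"offset":[0.0801,-0.0283,0],"spin":20},{"offset":[0.0801,-0.0283,0],"spin":20}]}}

```text
t: 4.25
ee_pos: [0.5769, -0.1816, 0.4791]
ee_rot: [0.741, 0.672, 0.0, -0.001]
contact_force: [0.9, 1.0, -3.6]
gripper_width: 0.0162
```

```bash
cat > plan.py <<'E'
from h import *
import sys
s=robot.read_state();print(s["ee_pos"],s["contact_force"],s["moment"],s["gripper_width"],s["qpos"].round(2))
psi=np.radians(10.3);ex=np.array([np.cos(psi),np.sin(psi)]);ey=np.array([-ex[1],ex[0]])
H=np.array([.6163,.0597]);N=s["ee_pos"][:2];w=N-H
print("radius",np.linalg.norm(w)); a0=np.arctan2(-(w@ex),-(w@ey))-np.arctan2(.018,np.sqrt(w@w-.018**2));print("theta",a0)
F=s["contact_force"];print("F guard x,y",F[:2]@ex,F[:2]@ey)
E
python3 plan.py; python3 - <<'E'
from h import *
im,d=robot.get_image("wrist");cv2.imwrite("pics/w4.png",im)
E
```

```text
[ 0.57691515 -0.18158436  0.47913496] [ 0.92897175  0.96262568 -3.64192372] [-0.14059094 -0.0423506  -0.00643872] 0.01621637125323074 [-0.41  0.45  0.37  1.5   0.    1.26]
radius 0.2444776287811363
theta 0.2678789274704014
F guard x,y 1.0861210102156318 0.7810107983527224
```

View pics/w4.png

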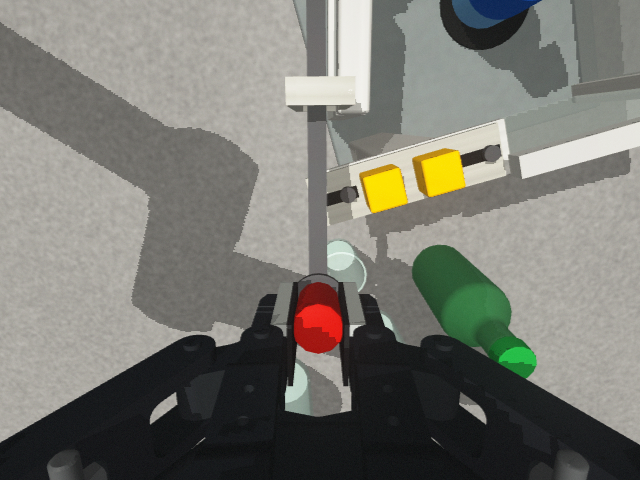

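Forces are tiny. The bar's plane runs through the camera's centre column (~318), so the notch simply has to come to that column. I keep swinging.

{"fn": "play_rows", "kwargs": {"series": [{"offset":[0.0085,-0.0012,0],"spin":2},{"offset":[0.0169,-0.0022,0],"spin":4},{"offset":[0.0255,-0.0029,0],"spin":6},{"offset":[0.0339,-0.0033,0],"spin":8},{"offset":[0.0425,-0.0033,0],"spin":10},{"offset":[0.051,-0.0031,0],"spin":12},{"offset":[0.051,-0.0031,0],"spin":12}]}}

```text
t: 5.0
ee_pos: [0.6278, -0.1844, 0.4792]
ee_rot: [0.667, 0.745, 0.0, -0.001]
contact_force: [-0.2, 0.7, -3.8]
gripper_width: 0.0165
```

```bash
python3 plan.py; python3 - <<'E'
from h import *
p=robot.camera_params("wrist");im,d=robot.get_image("wrist");cv2.imwrite("pics/w5.png",im)
for c,st,m in blobs(im,"yel",30):
    dd=d[m];dd=dd[dd>0];print(c.round(1),st,px2w(p,*c,d=np.median(dd)).round(4))
E
```

```text
[ 0.6277645  -0.18440204  0.47915642] [-0.2180627   0.66728554 -3.76358453] [-0.10554787 -0.08373273 -0.07358379] 0.01646135296728195 [-0.38  0.57  0.58  1.58  0.    1.08]
radius 0.24437111457061597
theta 0.05911214239078483
F guard x,y -0.09523649575060286 0.6955223546460877
[360.1 182.8] [ 340  161   41   44 1648] [ 0.6445 -0.1414  0.2519]
[295.5 187.5] [ 282  166   27   44 1037] [ 0.6117 -0.1475  0.2521]
```

View pics/w5.png

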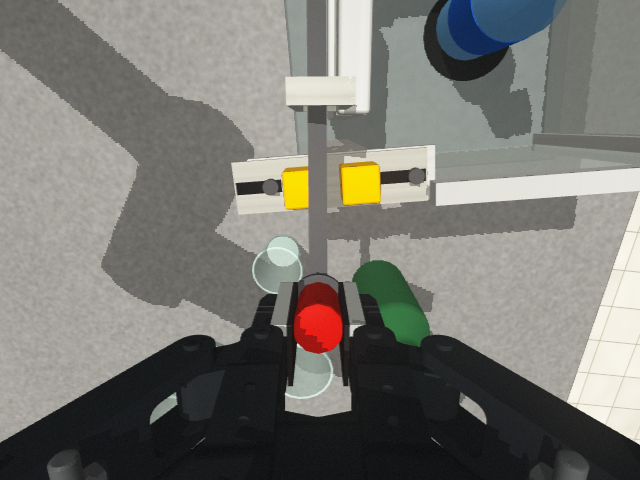

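The rear land spans columns 341–380 at 1.95 px/mm, so the notch is centred near column 330.7 while the bar is at 318. That leaves about 6.6 mm to go (−0.032 rad).

{"fn": "play_rows", "kwargs": {"series": [{"offset":[0.004,0.0002,0],"spin":0.9},{"offset":[0.0078,0.0005,0],"spin":1.8},{"offset":[0.0078,0.0005,0],"spin":1.8},{"offset":[0.0078,0.0005,0],"spin":1.8}]}}

```text
t: 5.45
ee_pos: [0.6352, -0.1839, 0.4794]
ee_rot: [0.655, 0.756, 0.0, -0.001]
contact_force: [0.1, 1.3, -3.9]
gripper_width: 0.0163
```

```bash
python3 plan.py; python3 - <<'E'
from h import *
p=robot.camera_params("wrist");im,d=robot.get_image("wrist");cv2.imwrite("pics/w6.png",cv2.resize(im[140:230,230:410],None,fx=4.4,fy=4.4,interpolation=cv2.INTER_CUBIC))
for r in(172,180,188,196): print(r,[tuple(int(x) for x in im[r,c]) for c in(296,300,304,306,308,310,312,318,324,326,328,330,332,336)])
for c,st,m in blobs(im,"yel",30): print(c.round(1),st)
E
```

```text
[ 0.63522468 -0.18390504  0.47938136] [ 0.07070916  1.33719189 -3.85631896] [-0.1599171  -0.04407615 -0.0658223 ] 0.01634596453324481 [-0.38  0.59  0.61  1.6   0.    1.05]
radius 0.24433902202951852
theta 0.02850380578999967
F guard x,y 0.3086625560260472 1.3030001343060922
172 [(0, 227, 252), (0, 226, 252), (0, 226, 252), (0, 208, 247), (99, 129, 153), (111, 114, 118), (111, 115, 120), (110, 115, 118), (110, 114, 118), (114, 120, 124), (66, 113, 136), (15, 129, 178), (9, 152, 208), (11, 156, 211)]
180 [(0, 224, 252), (0, 225, 252), (0, 225, 252), (0, 221, 251), (100, 135, 162), (110, 111, 119), (112, 114, 120), (110, 113, 116), (111, 113, 118), (116, 122, 127), (110, 137, 150), (14, 126, 176), (13, 152, 207), (2, 214, 250)]
188 [(0, 224, 252), (0, 224, 252), (0, 223, 252), (0, 222, 252), (73, 149, 186), (112, 116, 118), (111, 114, 117), (109, 112, 117), (112, 114, 118), (114, 121, 126), (136, 147, 152), (14, 122, 172), (12, 147, 202), (0, 218, 251)]
196 [(0, 221, 251), (0, 222, 251), (0, 222, 252), (0, 222, 252), (77, 158, 195), (111, 113, 120), (112, 115, 123), (111, 115, 121), (112, 114, 120), (111, 114, 120), (134, 149, 152), (24, 117, 160), (16, 148, 202), (13, 149, 206)]
[348.2 183.1] [ 329  162   40   43 1603]
[289.4 185.7] [ 270  165   39   43 1535]
```

View pics/w6.png

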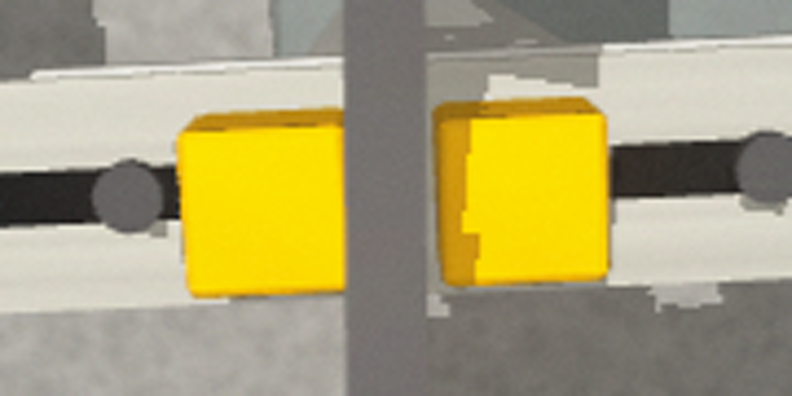

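The two lands span columns 270–368.5, so the notch centre is near 319.3 and the bar is at 317.7: about 0.8 mm more. I correct that and lower to just above the keeper.

{"fn": "play_rows", "kwargs": {"series": [{"offset":[0.001,0,0],"spin":0.2},{"offset":[0.0013,-0.0022,-0.006],"spin":0.2},{"offset":[0.0017,-0.0045,-0.0125],"spin":0.2},{"offset":[0.0017,-0.0045,-0.0125],"spin":0.2},{"offset":[0.0017,-0.0045,-0.0125],"spin":0.2}]}}

```text
t: 6.0
ee_pos: [0.6369, -0.1886, 0.4671]
ee_rot: [0.654, 0.756, 0.001, -0.001]
contact_force: [1.0, 0.7, -1.5]
gripper_width: 0.0162
```

```bash
python3 plan.py; python3 - <<'E'
from h import *
p=robot.camera_params("wrist");im,d=robot.get_image("wrist");cv2.imwrite("pics/w7.png",cv2.resize(im[160:260,230:410],None,fx=4.4,fy=4.4,interpolation=cv2.INTER_CUBIC))
for c,st,m in blobs(im,"yel",30): print(c.round(1),st)
E
```

```text
[ 0.6368718  -0.18855396  0.46707255] [ 1.03622515  0.70121424 -1.46031436] [ 0.53399625 -0.10491005 -0.2295539 ] 0.016174317189314596 [-0.38  0.59  0.58  1.56  0.    1.04]
radius 0.24910485260557036
theta 0.024770121868844114
F guard x,y 1.144905077982806 0.504634843847489
[348.2 177.3] [ 327  155   43   46 1826]
[286.2 180. ] [ 264  158   44   45 1824]
```

View pics/w7.png

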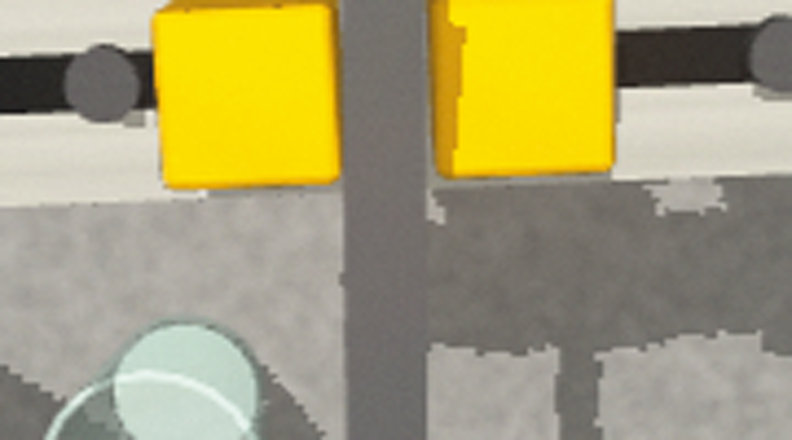

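The bar (crop columns 342–428) is now centred in the notch (338–432). I lower it gently.

{"fn": "play_rows", "kwargs": {"series": [{"offset":[0.0001,-0.0006,-0.002],"spin":0},{"offset":[0.0002,-0.0012,-0.004],"spin":0},{"offset":[0.0003,-0.0017,-0.006],"spin":0},{"offset":[0.0003,-0.0017,-0.006],"spin":0}]}}

```text
t: 6.45
ee_pos: [0.6372, -0.1906, 0.4611]
ee_rot: [0.654, 0.756, 0.0, -0.001]
contact_force: [0.6, -1.5, -0.1]
gripper_width: 0.0158
```

```bash
python3 plan.py
```

```text
[ 0.63721455 -0.19063152  0.46106483] [ 0.62136051 -1.52379466 -0.12011818] [ 0.10251113 -0.02110936 -0.19831593] 0.015768337052837495 [-0.39  0.59  0.57  1.55  0.    1.04]
radius 0.2512036802280521
theta 0.024698609759947976
F guard x,y 0.33888944634470547 -1.6103394043864376
```

{"fn": "play_rows", "kwargs": {"series": [{"offset":[0.0001,-0.0003,-0.0015],"spin":0},{"offset":[0.0001,-0.0006,-0.003],"spin":0},{"offset":[0.0001,-0.0006,-0.003],"spin":0}]}}

```text
t: 6.75
ee_pos: [0.6373, -0.1916, 0.458]
ee_rot: [0.654, 0.756, -0.0, -0.001]
contact_force: [-0.7, -1.9, 1.0]
gripper_width: 0.0158
```

```bash
python3 plan.py;  python3 - <<'E'
from h import *
im,d=robot.get_image("wrist");cv2.imwrite("pics/w8.png",cv2.resize(im[100:250,230:410],None,fx=4,fy=4,interpolation=cv2.INTER_CUBIC))
E
```

```text
[ 0.63727194 -0.191585    0.45795454] [-0.74560329 -1.91821092  1.0203725 ] [ 0.05256477 -0.06571839  0.18374294] 0.015780903538859227 [-0.39  0.59  0.56  1.54  0.    1.04]
radius 0.25215862494557467
theta 0.025058693998428708
F guard x,y -1.07656828121469 -1.7539835044801433
```

View pics/w8.png

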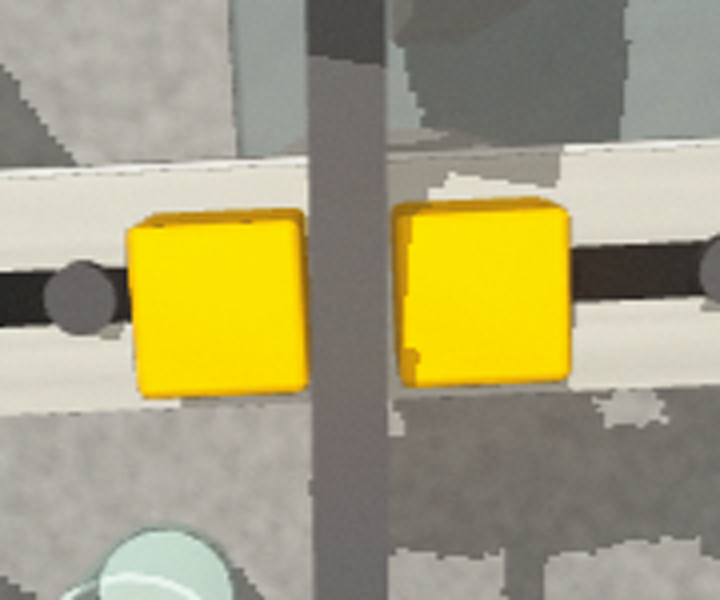

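{"fn": "play_rows", "kwargs": {"series": [{"offset":[0.0006,0.0001,0],"spin":0.1},{"offset":[0.0007,-0.0004,-0.0015],"spin":0.1},{"offset":[0.0007,-0.0008,-0.003],"spin":0.1},{"offset":[0.0007,-0.0008,-0.003],"spin":0.1}]}}

```text
t: 7.2
ee_pos: [0.6381, -0.1925, 0.4548]
ee_rot: [0.654, 0.757, -0.0, -0.0]
contact_force: [0.6, -2.6, 0.3]
gripper_width: 0.0163
```

```bash
python3 plan.py;  python3 - <<'E'
from h import *
im,d=robot.get_image("wrist");cv2.imwrite("pics/w9.png",cv2.resize(im[100:250,230:410],None,fx=4,fy=4,interpolation=cv2.INTER_CUBIC))
E
```

```text
[ 0.63811649 -0.19250336  0.4548341 ] [ 0.58966968 -2.56522361  0.27741763] [ 0.07137891 -0.03493969 -0.14726195] 0.016254978502787742 [-0.39  0.59  0.55  1.53  0.    1.04]
radius 0.25314520153092757
theta 0.022314639318916224
F guard x,y 0.12149951000238582 -2.629319376286457
```

View pics/w9.png

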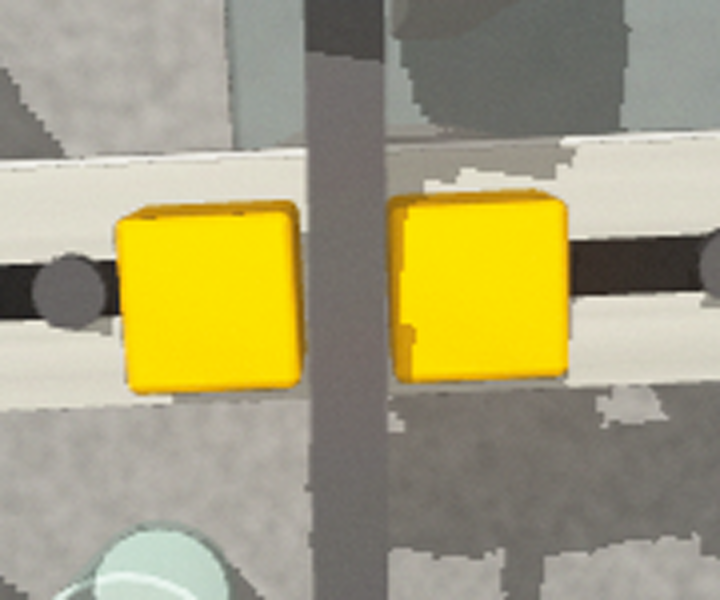

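The bar (308–385) is central in the gap (300–393) with little force, so I go on down.

{"fn": "play_rows", "kwargs": {"series": [{"offset":[0.0001,-0.0007,-0.002],"spin":0},{"offset":[0.0002,-0.0013,-0.004],"spin":0},{"offset":[0.0003,-0.0018,-0.006],"spin":0},{"offset":[0.0003,-0.0018,-0.006],"spin":0}]}}

```text
t: 7.65
ee_pos: [0.6383, -0.1946, 0.4484]
ee_rot: [0.654, 0.757, -0.001, -0.0]
contact_force: [0.1, -2.6, 0.2]
gripper_width: 0.0167
```

```bash
python3 plan.py
```

```text
[ 0.63834226 -0.19458238  0.44841874] [ 0.06977951 -2.59059292  0.17817305] [-0.23997084 -0.14986386  0.18191637] 0.016669667967268938 [-0.39  0.59  0.53  1.52 -0.    1.03]
radius 0.2552359528656149
theta 0.022719295746801177
F guard x,y -0.39454873371325117 -2.5613223419343534
```

{"fn": "play_rows", "kwargs": {"series": [{"offset":[0.0001,-0.0006,-0.002],"spin":0},{"offset":[0.0002,-0.0012,-0.004],"spin":0},{"offset":[0.0003,-0.0017,-0.006],"spin":0},{"offset":[0.0003,-0.0021,-0.008],"spin":0},{"offset":[0.0003,-0.0021,-0.008],"spin":0}]}}

```text
t: 8.15
ee_pos: [0.6386, -0.1967, 0.4401]
ee_rot: [0.654, 0.757, -0.001, -0.001]
contact_force: [-0.2, -2.0, 1.4]
gripper_width: 0.0162
```

```bash
python3 plan.py;  python3 - <<'E'
from h import *
im,d=robot.get_image("wrist");cv2.imwrite("pics/w10.png",im)
im,d=robot.get_image("scene");cv2.imwrite("pics/s10.png",cv2.resize(im[120:320,200:400],None,fx=3,fy=3))
E
```

```text
[ 0.63859623 -0.19673065  0.44008555] [-0.19983745 -2.00715961  1.44895235] [0.16181455 0.02000842 0.14973094] 0.016174817537939173 [-0.39  0.59  0.51  1.49 -0.    1.03]
radius 0.2573981388381257
theta 0.02305095020210167
F guard x,y -0.5555016592958436 -1.9390829294038219
```

View pics/w10.png

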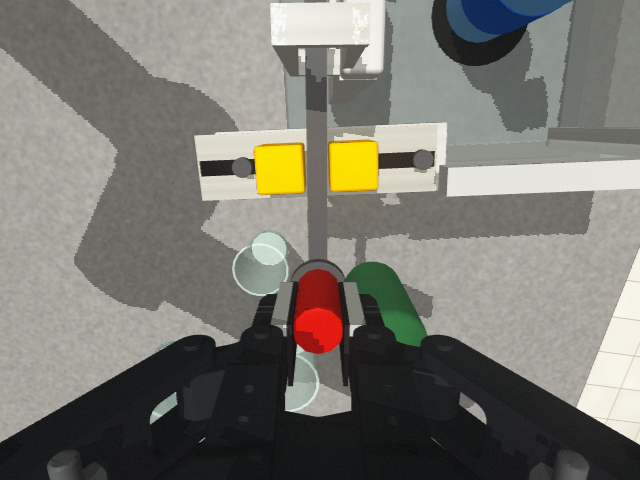

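View pics/s10.png

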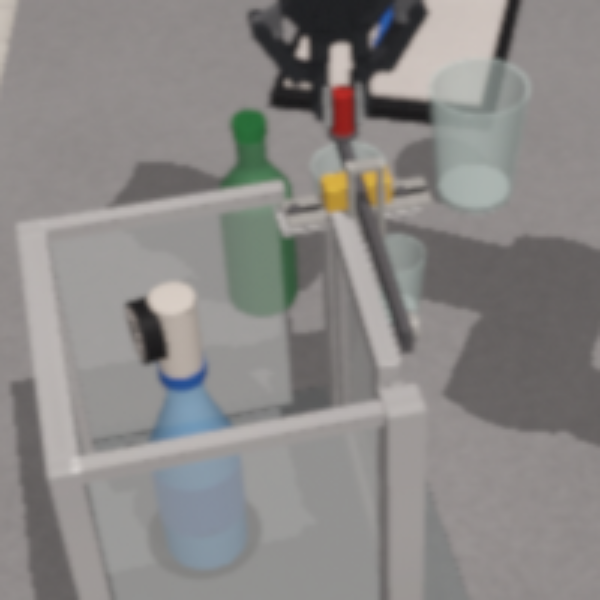

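The bar lies between the two lands (wrist 306–328), almost down. I lower it the last bit and then release gently.

{"fn": "play_rows", "kwargs": {"series": [{"offset":[0,-0.0003,-0.001],"spin":0},{"offset":[0,-0.0005,-0.002],"spin":0},{"offset":[0,-0.0005,-0.002],"spin":0}]}}

```text
t: 8.55
ee_pos: [0.6386, -0.1972, 0.4382]
ee_rot: [0.654, 0.756, -0.001, -0.001]
contact_force: [0.4, -2.8, 0.6]
gripper_width: 0.0164
```

{"fn": "play_rows", "kwargs": {"series": [{"offset":[0,0,0],"spin":0},{"offset":[0,0,0],"spin":0},{"offset":[0,0,0],"spin":0},{"offset":[0,0,0],"spin":0},{"offset":[0,0,0],"spin":0}], "jaw": 0.045}}

```text
t: 9.05
ee_pos: [0.6387, -0.1971, 0.4383]
ee_rot: [0.654, 0.756, -0.001, -0.001]
contact_force: [0.1, -0.0, -0.7]
gripper_width: 0.0447
```

```bash
python3 plan.py;  python3 - <<'E'
from h import *
im,d=robot.get_image("wrist");cv2.imwrite("pics/w11.png",im)
E
```

```text
[ 0.63865664 -0.19712245  0.43828208] [ 0.07251084 -0.0439818  -0.69146855] [-0.06040714 -0.02361711  0.01307376] 0.0446807756714421 [-0.39  0.59  0.51  1.49 -0.    1.03]
radius 0.2577936966746848
theta 0.02305671767244706
F guard x,y 0.06347828319548209 -0.056238134860729365
```

View pics/w11.png

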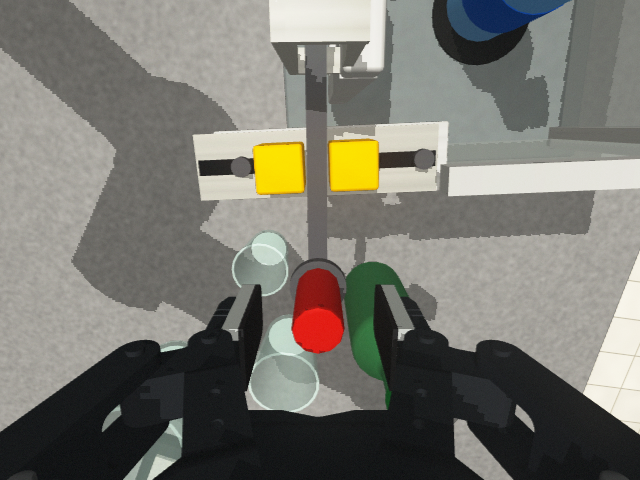

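Released: the fingers are clear on both sides of the knob and the bar is in the notch. I retreat upwards and verify.

{"fn": "play_rows", "kwargs": {"series": [{"offset":[0,0,0.02],"spin":0},{"offset":[0,0,0.05],"spin":0},{"offset":[0,0,0.08],"spin":0},{"offset":[-0.03,0,0.11],"spin":0},{"offset":[-0.08,-0.02,0.12],"spin":0},{"offset":[-0.12,-0.04,0.12],"spin":0},{"offset":[-0.15,-0.05,0.12],"spin":0},{"offset":[-0.15,-0.05,0.12],"spin":0}]}}

```text
t: 9.9
ee_pos: [0.4852, -0.2478, 0.5595]
ee_rot: [0.656, 0.755, -0.001, -0.0]
contact_force: [0.2, 1.3, -0.3]
gripper_width: 0.0445
```

```bash
python3 - <<'E'
from h import *
print(robot.read_state()["ee_pos"],robot.read_state()["contact_force"])
for n in("wrist","scene","top"):
    p=robot.camera_params(n);im,d=robot.get_image(n);cv2.imwrite(f"pics/{n}12.png",im)
    for k in("red","yel"):
        for c,st,m in blobs(im,k):
            dd=d[m];dd=dd[dd>0];print(n,k,c.round(1),st,px2w(p,*c,d=np.median(dd)).round(4))
    if n=="scene": cv2.imwrite("pics/s12.png",cv2.resize(im[120:320,200:400],None,fx=3,fy=3))
E
```

```text
[ 0.48524075 -0.24780218  0.55950795] [ 0.20545475  1.33949057 -0.30788267]
wrist red [562.6 182.7] [ 532  167   59   35 1318] [ 0.6305 -0.1925  0.2908]
wrist yel [571.3 105. ] [555  90  33  31 861] [ 0.6447 -0.1424  0.2522]
wrist yel [520.5 107.4] [ 499   92   44   32 1232] [ 0.6112 -0.1488  0.2512]
scene red [313.6 157.2] [310 150   8  16 106] [ 0.6359 -0.1868  0.282 ]
scene red [347.3 351.2] [340 342  16  19 241] [0.5995 0.2668 0.1995]
scene yel [311.2 183.6] [308 178   7  12  77] [ 0.6443 -0.1354  0.2481]
scene yel [323.1 181.7] [321 178   4  10  25] [ 0.6176 -0.1385  0.2495]
top red [384.3 243.4] [381 240   8   8  49] [ 0.6351 -0.1938  0.2914]
top red [211.9 265.1] [206 260  12  11 104] [0.599  0.259  0.1988]
top yel [363.  242.8] [359 239   9   9  65] [ 0.6438 -0.1437  0.2514]
top yel [365.3 253.9] [361 250   9   9  63] [ 0.6147 -0.1489  0.2507]
```

View pics/s12.png

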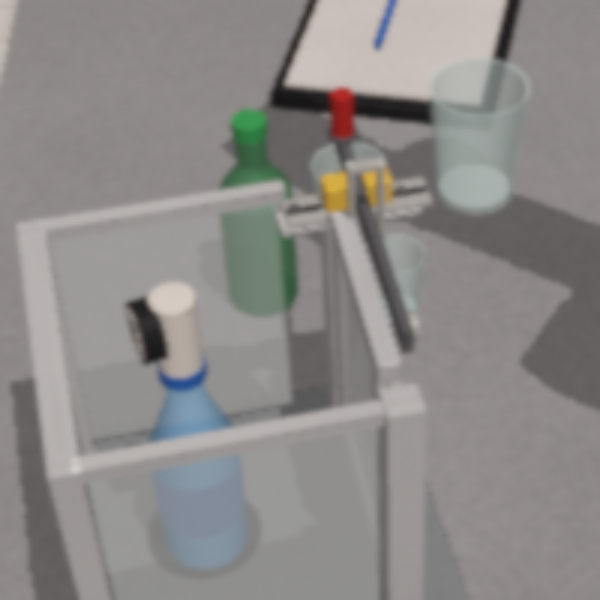

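View pics/wrist12.png

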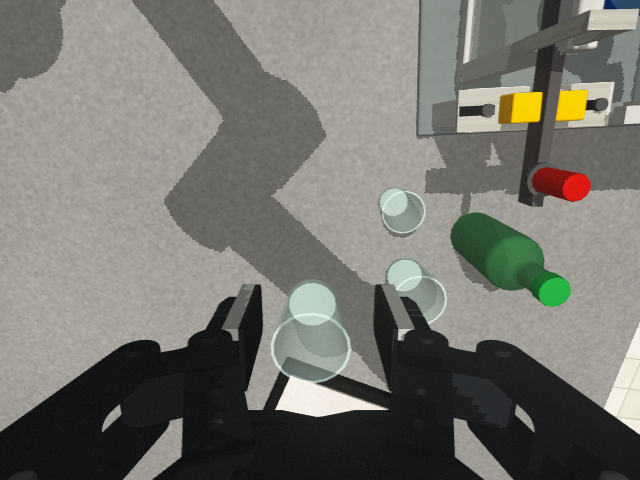

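View pics/top12.png

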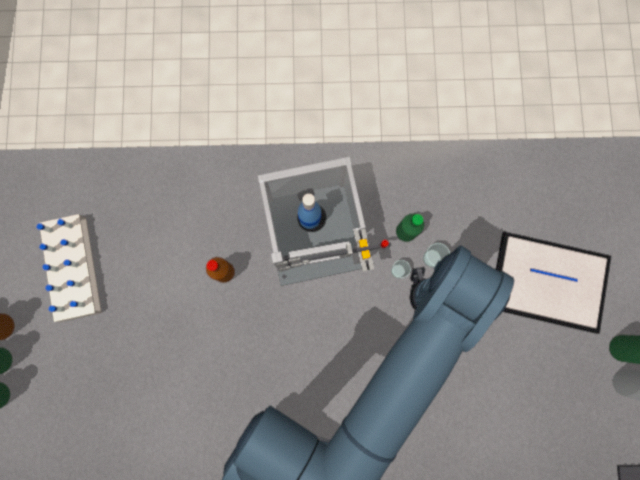

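The knob's top is at z 0.2914, against 0.2921 when the bar was level at the start. The bar sits between the lands, and everything else stands where it was. I hand in.

```bash
python3 -c "
from rig import robot
print(robot.read_state()['joint_vel'].round(3)); print(robot.sign_off())"
```

```text
[ 0.017  0.024  0.017 -0.001 -0.     0.   ]
the job is handed in; nothing more can be done
None
```

I latched the guard and handed the job in at about 10 s of the 58 s allowed. I gripped the red knob, raised the bar to about 0.21 rad and swung the gate home. I centred the bar over the notch by wrist camera, lowered it gently into place, let go and backed away.

**Last checks:**
- **Bar:** it lies between the two yellow lands. From the top camera the knob is 0.7 mm from its height when the bar was level at the start (0.2914 against 0.2921 m), well inside the 5 mm that 0.025 rad would allow.
- **Gate:** it reads about 0.023 rad by my geometry, under the 0.075 limit.
- **Forces:** the readings stayed under about 9 N throughout and under 4 N while lowering into the notch. These were sampled after each move, not continuously.
- **Bottles and beaker:** in the last pictures they look upright and unmoved. The red cap's position matched the start to about 0.3 mm in both fixed views; I judged the others by eye.

**Disagreements:** the top and wrist cameras differed by about 3 mm on the keeper's position at the first look. I settled that by lining the bar up with the notch directly in the wrist picture. The last wrist reading of the knob's position also differed from the top camera's by about 5 mm along x, because the camera saw the knob from the side. The hand-in itself reports no verdict.

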